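# Fit the matching label holder behind the shelf lip and hold it home

## Task

The label channel along the front of the colour-pot shelf has one empty bay: from the three look-alike label holders in the wooden stand pick the one whose length fills that bay like its neighbours, and push its tongue down behind the lip, against the spring at the bottom, until it is fully home. It springs back if let go, so finish while still gripping it and holding it pressed home, without brute force. Leave the other two holders in the stand and do not disturb the bottles, pots and tools around.

Things in the scene. Friction and masses are not known exactly. Their poses are not given: they have to be found in the camera images.
- holder_short_grip (a point): the short grey label holder, 64 mm long: body 14 mm thick, 50 mm tall, both faces alike, over a tongue 6 mm thick, 23 mm tall, lower edge rounded. In a groove, body resting on the stand's top, tongue hanging below. Point: centre of the body, 25 mm below its top, 48 mm above the tongue's lower end. x across the thickness, y along the length, z up. About 35 to 70 g.
- holder_mid_grip (a point): the middle-sized grey label holder, 84 mm long: body 14 mm thick, 50 mm tall, both faces alike, over a tongue 6 mm thick, 23 mm tall, lower edge rounded. In a groove, body resting on the stand's top, tongue hanging below. Point: centre of the body, 25 mm below its top, 48 mm above the tongue's lower end. x across the thickness, y along the length, z up. About 46 to 93 g. Fits the empty bay.
- holder_long_grip (a point): the long grey label holder, 104 mm long: body 14 mm thick, 50 mm tall, both faces alike, over a tongue 6 mm thick, 23 mm tall, lower edge rounded. In a groove, body resting on the stand's top, tongue hanging below. Point: centre of the body, 25 mm below its top, 48 mm above the tongue's lower end. x across the thickness, y along the length, z up. About 55 to 115 g.
- stand: wooden stand, 230 x 130 x 28 mm, fixed; three grooves 8 mm wide along its y, 70 mm apart in x (at -70, 0 and +70 mm), any holder in any groove. Origin at the centre of its underside.
- bay (a point): empty bay of label channel, turned with the shelf. Point on the channel's hard floor, 12 mm above the bench, mid-slot, mid-bay. x across the slot into the shelf, y along it, z up. Slot 8 mm wide, flared to 19 mm at the lip's top edge 23 mm above the floor; bay 90 mm long between end stops 20 mm tall. Home: tongue on this floor, body's centre 48 mm above this point, axes parallel or half a turn off.
- seat_bar (a joint): sprung steel bar at the bottom of the empty bay, 74 mm long: 0 = up (its top 6 mm above the channel's floor), 0.006 m = pressed down flush with the floor. It starts to move at about 4 N and is flush at about 8.5 N; it springs back when let go.
- shelf: low fixed shelf, wood, aluminium label channel along its front; 300 mm long (y), board top 34 mm above the bench. Origin on the bench under the channel's middle; x into the shelf. Three bays 98 mm apart: two hold 84 mm holders (fixed, tops 85 mm above the bench), one, any of them, is empty. Pots (tops 74 mm above the bench) stand from 85 mm behind the channel.
- bottle_a: squeeze bottle, 60 mm across and 150 mm tall, loose; origin under its centre; leave alone
- bottle_b: squeeze bottle, 52 mm across and 135 mm tall, loose; origin under its centre; leave alone
- pot_a: small lidded colour pot, 50 mm across and 45 mm tall, loose; origin under its centre; leave alone
- jar: glass jar, 56 mm across and 70 mm tall, loose; origin under its centre; leave alone
- tile: test tile 75 x 75 x 8 mm, loose, flat on the bench; leave alone
- tape: paper ring (tape roll) 90 mm across, 18 mm tall, loose, flat on the bench; leave alone
- brush: brush lying on the bench in front of the shelf, loose; leave alone
Not all that is in view belongs to the job. What is shaped like the part that bears holder_mid_grip but pink or red is not meant.

How it is judged:
By the outcome, as a careful person would: the job done as asked, in the order asked, and still so for the second after the job is handed in, while the arm keeps its last pose, push and grip.
It also fails if it takes over 34 s, if anything falls off the work surface, if the arm or the gripper's body presses on something with over 40 N, if the wrist force passes 120 N, or if a joint passes its speed limit or range.

## Robot

A 6-joint arm with a two-finger parallel gripper is mounted at the origin on the work surface. World frame = base frame: x ahead of the robot, y to its left, z up, the work surface at z = 0. Lengths are in m, angles in rad, forces in N, time in s.
With the tool pointing down it reaches from about 0.25 to 0.775 m from the base axis. Payload 8.9 kg.
Tool frame: the origin (TCP) lies midway between the tips of the shut fingers; the grasp point (between the pads) lies 19 mm behind it; z points along the fingers, x is the direction in which the jaws open and shut, and the axes are right-handed (so a half turn about z gives the same grasp; the last joint's range is limited). The gripper opens to 85 mm and grips with 20 to 120 N. Pads are 22 mm wide; open, the fingers measure 114 mm over their backs; the gripper's body (76 mm by 85 mm) begins 54 mm behind the grasp point. The pads swing forward as they close: fully open they stand 13 mm farther back than shut.
Start: joints at [-1.419, 0.291, -0.153, 1.127, 0, 1.431], TCP at [0.151, -0.503, 0.231] pointing down, gripper open.
Joint ranges: [-2.52, 2.52], [-0.91, 1.74], [-1.3, 1.37], [-1.96, 2.02], [-1.52, 1.47], [-3.14, 3.14]. Speed limits (rad/s): [2.22, 2.22, 2.79, 3.14, 3.14, 3.14].

## Interface

Orientations are given as a unit quaternion [w, x, y, z].
In Python, from station import read_state, imaging, manip, finder gives the robot as it stands. The module is installed in compiled form; this text tells all that it offers.
- The arm moves only by the tool arm_command, never from a script. Its argument "commands" is a list of rows, each a list of 4 numbers: the shift along the tool's x, y, z in mm, then the turn about the tool's z in units of 10 degrees (1.0 is 10 degrees). In form: [[dx, dy, dz, yaw], ...]. A call has exactly 10 rows; each row is the pose to reach, as a shift and turn from the pose commanded when the call began, along the tool's axes at that moment; what a row does not reach only later rows make up. A row lasts 1/8 s, in which the tool goes at most 62.5 mm and 10.7 degrees, less where a joint would pass 70% of its speed; a pose out of reach is approached as far as the arm can. A call with a gripper value outside its range is refused whole. "hand" is the finger opening in mm, from 0 to 85.4, set as the call begins (left out, the last holds). The fingers move at their own pace and stop on an object; the grip force is fixed at half the most. Time passes only in rows, so rows that repeat a pose let the fingers close, or fill a call up. It gives the time, the measured TCP pose, the force and the opening at its end, in the units of the state.
- read_state(): the state, without advancing time (a new reading comes with each control period).
- imaging.capture(name): name is "scene" or "side" or "wrist"; returns the picture (480x640x3 uint8, red, green, blue); there is no depth.
- imaging.camera_info(name): a dict with "mtx" (3x3 intrinsics, pixels), "rvec" (rotation vector, rad) and "tvec" (3), from world to camera coordinates, as OpenCV has them. Camera axes: x right, y down, z forward; pixel columns grow to the right and rows downward; lengths in m; the calibration is good to about 2 mm. A picture is of the moment at which its call begins: read the wrist's pose just before it. camera_info takes no time and is no camera call; for the wrist camera it gives the pose at the moment of the call.
- manip.close_job(): hands the job in, once; it reports no verdict.
Trained networks look in the newest picture that a camera, given by its name, has taken for a name from the list of things; names that differ only in an ending like _2 or _b are one class to them, and where a whole thing is asked for, a point or a joint stands for the part that bears it (a point fixed in the world has none). Each returns a list of dicts, best first, with "confidence" (0 to 1); they miss things now and then, are a little off and sometimes report something else, mostly with a low value. They report only what shows in the picture. A call takes as long as a camera call. They do not tell look-alikes from the thing itself.
- finder.silhouettes(thing, camera): "region" (480x640 bool, what is visible of it) and "pixel" ([column, row] in pixels, amid what is visible of it).
The state is a dict: "clock": time; "joint_pos": joint angles; "joint_vel": joint speeds; "joint_torque": joint torques, N m; "eef_pos": TCP position; "ee_rot": TCP orientation; "force": force on the tool from outside, world axes, zero at the start; "ft_torque": the same for the moment, N m; "finger_gap": finger opening in m.
Only numpy, scipy, OpenCV 4.12 (cv2) and the standard library are available. Lean on these libraries where they do the work, as an engineer would, in place of code of your own. Each camera call takes 0.05 s, during which the arm holds its last target. There are 200 camera calls.

## Working session

There is one attempt and no reset: what is moved stays moved. The work goes in short steps, Python scripts to look and compute and a tool call to move; the robot and the scene stay as the last step left them, time stands still between calls to the robot, and variables do not carry over. Pictures are saved under pics/ and viewed, on a budget of 10 in all, crops included, one or two more only if the job needs it, and the job is handed in when it is done.

Besides the shell and the picture viewer there is one more tool, called after "Request:" as name(argument=value, ...) on one line, values as JSON. arm_command: Moves the arm, as the interface text tells. Its arguments: {"type":"object","properties":{"commands":{"type":"array","items":{"type":"array","items":{"type":"number"}}},"hand":{"type":"number"}},"required":["commands"]}

```bash
mkdir -p pics
cat > h.py <<'E'
import numpy as np, cv2
from station import read_state, imaging, manip, finder
def cam(n):
    i=imaging.camera_info(n); return np.array(i["mtx"],float),cv2.Rodrigues(np.array(i["rvec"],float))[0],np.array(i["tvec"],float).ravel()
def proj(P,c):
    K,R,t=c; q=(np.atleast_2d(P)@R.T+t)@K.T; return q[:,:2]/q[:,2:]
def toz(px,z,c):
    K,R,t=c; d=R.T@np.linalg.inv(K)@np.array([px[0],px[1],1.]); o=-R.T@t; return o+d*(z-o[2])/d[2]
def save(n,im): cv2.imwrite(f"pics/{n}.png",cv2.cvtColor(im,cv2.COLOR_RGB2BGR))
E
python3 - <<'E'
from h import *
s=read_state(); print(s["clock"],s["eef_pos"],s["ee_rot"],s["force"])
for n in ["scene","side"]:
    im=imaging.capture(n); save(n,im); c=cam(n); print(n,"campos",-c[1].T@c[2], "K",c[0][0,0])
    for th in ["holder_mid_grip","stand","shelf","holder_short_grip","holder_long_grip"]:
        for d in finder.silhouettes(th,n)[:5]:
            r=d["region"]; ys,xs=np.nonzero(r); print(th,round(d["confidence"],2),d["pixel"],r.sum(),xs.min(),xs.max(),ys.min(),ys.max())
E
```

```text
0.0 [ 0.15047252 -0.50253609  0.2307599 ] [-4.42937838e-04  8.02098948e-01 -5.97190828e-01 -4.43290587e-04] [-0.46470604 -0.29869264 -0.83862534]
scene campos [ 0.82551105 -0.52298379  0.92881281] K 517.0298226692653
holder_mid_grip 0.87 [187.5, 399.3] 1074 155 212 384 416
holder_mid_grip 0.8 [209.5, 318.8] 839 193 225 291 343
holder_mid_grip 0.78 [171.6, 269.5] 407 156 183 245 294
holder_mid_grip 0.62 [119.3, 314.0] 493 103 138 290 338
shelf 0.84 [389.2, 212.0] 9700 324 440 148 276
holder_short_grip 0.58 [242.3, 334.5] 573 230 254 311 353
holder_long_grip 0.77 [278.5, 345.1] 847 262 293 312 375
side campos [0.13047962 0.85723234 1.04930428] K 539.9924443243885
holder_mid_grip 0.72 [399.6, 177.2] 229 396 407 165 197
holder_mid_grip 0.64 [448.4, 176.3] 62 448 454 170 186
stand 0.72 [292.5, 369.4] 844 279 305 350 387
stand 0.63 [377.7, 190.4] 2575 332 420 160 212
shelf 0.94 [267.6, 274.8] 7801 215 329 211 333
shelf 0.4 [291.2, 368.9] 882 278 305 349 387
holder_short_grip 0.67 [377.3, 174.0] 205 372 383 161 190
holder_long_grip 0.53 [351.3, 169.0] 284 346 360 153 187
```

View pics/scene.png

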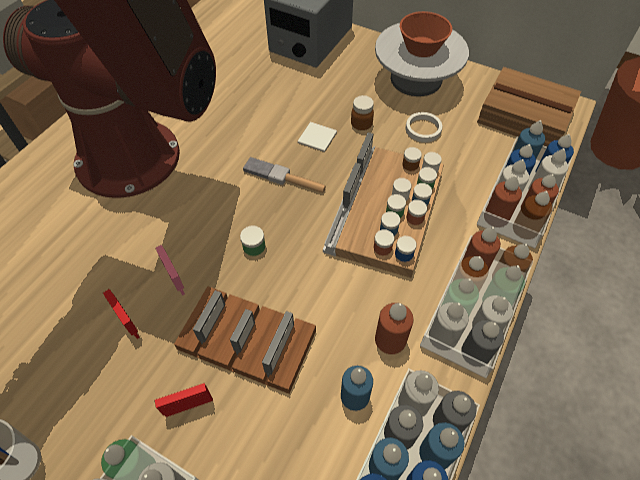

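View pics/side.png

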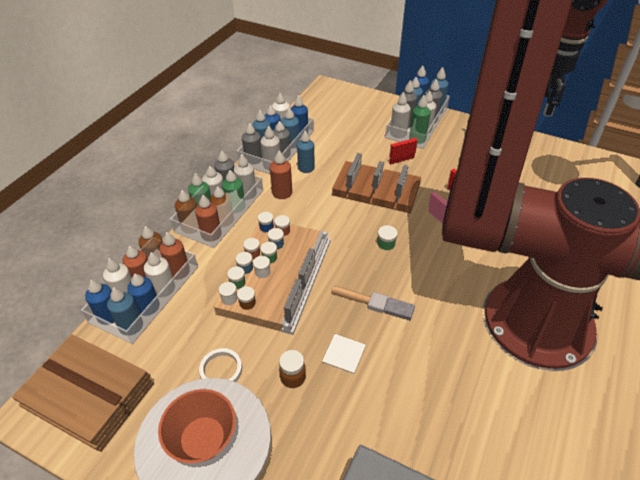

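Candidates in scene: grey holders at (209,319), (242,334) and (278,345), plus red or pink decoys at (187,399), (119,314) and (171,269), which are excluded. The empty bay is the near end of the channel, around (338,232). Next I measure lengths and check in one enlarged crop.

```bash
cat > fit.py <<'E'
from h import *
from scipy.optimize import minimize
def box(x,y,a,L,T,z0,z1):
    p=np.array([[sx*T/2,sy*L/2] for sx in(-1,1) for sy in(-1,1)]); R=np.array([[np.cos(a),-np.sin(a)],[np.sin(a),np.cos(a)]]); p=p@R.T+[x,y]
    return np.vstack([np.c_[p,np.full(4,z)] for z in (z0,z1)])
def mask(P,c,S=4):
    m=np.zeros((480*S,640*S),np.uint8); h=cv2.convexHull((proj(P,c)*S+S/2).astype(np.float32)).astype(np.int32); cv2.fillConvexPoly(m,h,1)
    return cv2.resize(m.astype(np.float32),(640,480),interpolation=cv2.INTER_AREA)
def fit(regs,x0,T,z0,z1,L=None):
    def f(v):
        l=L or v[3]/1000
        t=0
        for r,c in regs:
            m=mask(box(v[0]/1000,v[1]/1000,v[2]/20,l,T,z0,z1),c); t+=1-np.minimum(m,r).sum()/np.maximum(m,r).sum()
        return t
    best=None
    for a in (x0[2],):
        v0=[x0[0]*1000,x0[1]*1000,a*20]+([] if L else [85]); n=len(v0)
        sim=np.vstack([v0]+[np.array(v0)+6*np.eye(n)[i] for i in range(n)])
        r=minimize(f,v0,method="Nelder-Mead",options=dict(initial_simplex=sim,maxiter=250)); 
        r=minimize(f,r.x,method="Nelder-Mead",options=dict(maxiter=150)); 
    return r
E
python3 - <<'E'
from fit import *
im=imaging.capture("scene"); c=cam("scene")
ds=[d for t in ["holder_mid_grip","holder_short_grip","holder_long_grip"] for d in finder.silhouettes(t,"scene")]
# axis dir from top/bottom of holder
for d in ds:
    u=d["pixel"]
    if u[0]<195: continue
    r=d["region"].astype(np.float32); P=toz(u,.053,c)
    ys,xs=np.nonzero(d["region"]); 
    e1=toz((xs.max(),ys.min()),.078,c); e2=toz((xs.min(),ys.max()),.05,c); a=np.arctan2(*(e1-e2)[[1,0]])
    q=fit([(r,c)],[P[0],P[1],a],.014,.028,.078); print(u,round(d["confidence"],2),q.x[0],q.x[1],np.degrees(q.x[2]/20),"L",q.x[3],"1-iou",q.fun)
crop=lambda a,b,w,h,s: cv2.resize(im[b:b+h,a:a+w],None,fx=s,fy=s,interpolation=cv2.INTER_CUBIC)
A=crop(170,280,150,120,4); 
B=crop(320,130,100,150,4); out=np.zeros((600,800,3),np.uint8); 
out=np.zeros((600,1000,3),np.uint8); out[:480,:600]=A; out[:600,600:]=B; save("crop1",cv2.resize(out,(800,480)))
E
```

```text
[208.8, 319.6] 0.74 443.8579720451813 -264.98653446988214 187.46713361852926 L 82.84109016004551 1-iou 0.0667315125465393
[255.3, 241.7] 0.64 422.0169640118733 -85.60794075754602 124.22422857284018 L 45.115127868261354 1-iou 0.27877944707870483
[242.1, 335.2] 0.89 514.0877382542137 -259.25956518806186 189.44595369770926 L 64.63851129559706 1-iou 0.05860549211502075
[357.4, 389.7] 0.65 739.0701456687382 -248.28652169793656 123.70540251208129 L 51.126372286374284 1-iou 0.5329725742340088
[279.3, 345.4] 0.61 582.298844496442 -247.06046593958715 187.93581517998186 L 103.77830590842723 1-iou 0.0573764443397522
```

View pics/crop1.png

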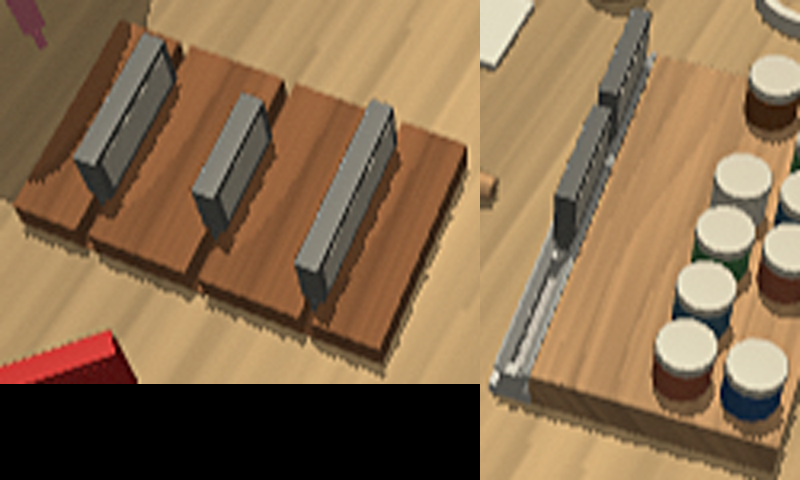

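The middle one is the holder at (209,319): fitted length 83 mm against 65 and 104 mm. The crop confirms that order, and the empty bay is the near end of the channel. Now the shelf pose from the two fixed neighbours.

```bash
cat > bay.py <<'E'
from fit import *
def gray(im,c,P):
    i=im.astype(int); m=((i.max(2)-i.min(2)<22)&(i.mean(2)<118)).astype(np.uint8)
    roi=np.zeros((480,640),np.uint8); h=cv2.convexHull(proj(P,c).astype(np.float32)).astype(np.int32); cv2.fillConvexPoly(roi,h,1); 
    return m*roi
def model(v,c,s):
    x,y,a=v[0]/1000,v[1]/1000,v[2]/20; u=np.array([-np.sin(a),np.cos(a)])
    m=0
    for k in (1,2): m=np.maximum(m,mask(box(x+u[0]*.098*k*s,y+u[1]*.098*k*s,a,.084,.014,.037,.085),c))
    return m
def fitbay(views,v0,s=1):
    f=lambda v:sum(1-np.minimum(model(v,c,s),r).sum()/np.maximum(model(v,c,s),r).sum() for r,c in views)
    r=minimize(f,v0,method="Nelder-Mead",options=dict(initial_simplex=np.vstack([v0]+[np.array(v0)+6*np.eye(3)[i] for i in range(3)]),maxiter=250))
    return minimize(f,r.x,method="Nelder-Mead",options=dict(maxiter=120))
E
python3 - <<'E'
from bay import *
c=cam("scene"); im=imaging.capture("scene"); 
n=toz((357,205),.037,c); print("near low corner guess",n)
far=toz((372,135),.085,c); near=toz((347,191),.085,c); print(near,far)
a=np.arctan2(*(far-near)[[1,0]])-np.pi/2; print("yaw",np.degrees(a))
u=np.array([-np.sin(a),np.cos(a)]); p0=near[:2]-u*.056
v0=[p0[0]*1000,p0[1]*1000,a*20]
views=[]
Rp=box(*(p0+u*.147),a,.22,.05,.03,.095)
for nm in ["scene","side"]:
    c=cam(nm); im=imaging.capture(nm); g=gray(im,c,Rp); views.append((g.astype(np.float32),c)); print(nm,g.sum())
for vs in (views[:1],views[1:],views):
    r=fitbay(vs,v0); print(r.x[:2],np.degrees(r.x[2]/20),r.fun)
# joint holder fit in the two views
c1=cam("side"); 
P=[.444,-.265,np.radians(8)]
print("mid in side px",proj([[.444,-.265,.053]],c1))
for t in ["holder_mid_grip"]:
    for d in finder.silhouettes(t,"side"): print(d["pixel"],d["confidence"],fit([(d["region"].astype(np.float32),c1)],P,.014,.028,.078,.084).x)
s=read_state(); print(s["clock"])
E
```

```text
near low corner guess [0.56235143 0.1101998  0.037     ]
[0.54170278 0.09903758 0.085     ] [0.51699384 0.27108672 0.085     ]
yaw 8.17268504140424
scene 887
side 516
[554.51228186  33.94663819] 10.176360627863557 0.21268433332443237
[548.21793197  49.32940334] 10.208552389303764 0.4214121103286743
[549.68755324  45.12349183] 9.757012902239193 0.7419723868370056
mid in side px [[402.27712692 179.67014032]]
[435.2, 206.3] 0.79 [ 444.        -265.           2.7925268]
[352.5, 172.1] 0.68 [ 444.        -265.           2.7925268]
[404.7, 153.6] 0.59 [ 491.61166145 -390.77047114    1.89784211]
[374.6, 186.7] 0.57 [ 491.06100248 -170.9211577    32.99990078]
[400.2, 178.0] 0.48 [ 445.78589149 -263.06816207    2.92297847]
[450.3, 177.5] 0.46 [ 444.        -265.           2.7925268]
1.0
```

Request:
arm_command(commands=[[-36,-88,0,-2],[-72,-175,0,-4],[-108,-262,0,-6],[-143,-349,0,-8.1],[-143,-349,0,-8.1],[-143,-349,0,-8.1],[-143,-349,0,-8.1],[-143,-349,0,-8.1],[-143,-349,0,-8.1],[-143,-349,0,-8.1]], hand=50)

```text
clock: 2.25
eef_pos: [0.4438, -0.266, 0.2313]
ee_rot: [-0.0, 0.998, 0.065, 0.0]
force: [-0.2, 0.9, 0.1]
finger_gap: 0.0506
```

Run:
```python
from fit import *
s=read_state(); print(s["clock"],s["eef_pos"],s["ee_rot"],s["force"],s["finger_gap"],s["joint_pos"])
c=cam("wrist"); im=imaging.capture("wrist"); save("w1",im); print(-c[1].T@c[2])
for d in finder.silhouettes("holder_mid_grip","wrist"):
    r=d["region"]; P=toz(d["pixel"],.053,c); q=fit([(r.astype(np.float32),c)],[P[0],P[1],np.radians(8)],.014,.028,.078); print(d["pixel"],round(d["confidence"],2),r.sum(),q.x[:2],np.degrees(q.x[2]/20),q.x[3],q.fun)
```

```text
2.25 [ 0.44377868 -0.26603156  0.23131783] [-3.86625750e-07  9.97852961e-01  6.54940276e-02  1.41245117e-05] [-0.23733595  0.88661136  0.12929758] 0.05058111037705497 [-6.81406112e-01  2.76273547e-01 -1.73300218e-01  1.12120236e+00
  1.97598228e-05  7.58308334e-01]
[ 0.43340164 -0.18520952  0.37477519]
[144.5, 255.5] 0.88 4559 [ 294.32642751 -332.73235096] 68.6091520602488 81.54416689879496 0.09777456521987915
[318.2, 207.2] 0.81 1910 [ 444.86239159 -263.04571041] 8.058923507648975 83.94706447627152 0.033252179622650146
[346.6, 350.0] 0.62 3412 [ 491.45345367 -403.77104676] -36.14889255079752 80.29658980828958 0.1422002911567688
[167.6, 124.9] 0.57 3796 [ 313.48449095 -214.15518775] 61.58337722588084 82.59171825995004 0.03713303804397583
[484.4, 202.6] 0.32 4933 [ 583.86895548 -245.07328759] 7.50820787996169 103.31221829491378 0.02654033899307251
```

View pics/w1.png

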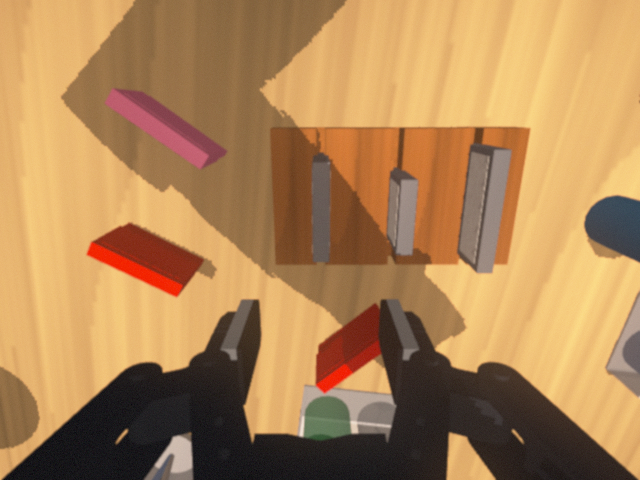

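The wrist picture shows the middle holder at (318,207), shorter at (402,212) and longer at (484,207); the fit gives L=83.9 mm at (444.9,-263.0), yaw 8.1°. I descend.

Request:
arm_command(commands=[[1.5,-2.8,35,-0.05],[1.5,-2.8,75,-0.05],[1.5,-2.8,115,-0.05],[1.5,-2.8,145,-0.05],[1.5,-2.8,165,-0.05],[1.5,-2.8,180,-0.05],[1.5,-2.8,190,-0.05],[1.5,-2.8,194,-0.05],[1.5,-2.8,194,-0.05],[1.5,-2.8,194,-0.05]])

```text
clock: 3.6
eef_pos: [0.4453, -0.2632, 0.0378]
ee_rot: [0.0, 0.997, 0.071, 0.0]
force: [-1.0, 0.6, 0.2]
finger_gap: 0.0498
```

Request:
arm_command(commands=[[0,0,0,0],[0,0,0,0],[0,0,0,0],[0,0,0,0],[0,0,0,0],[0,0,0,0],[0,0,0,0],[0,0,0,0],[0,0,0,0],[0,0,0,0]], hand=5)

```text
clock: 4.85
eef_pos: [0.4451, -0.263, 0.0377]
ee_rot: [0.0, 0.997, 0.071, 0.0]
force: [-1.4, 0.9, 5.1]
finger_gap: 0.0132
```

Request:
arm_command(commands=[[0,0,-8,0],[0,0,-25,0],[0,0,-50,0],[0,0,-85,0],[0,0,-120,0],[0,0,-150,0],[0,0,-160,0],[0,0,-160,0],[0,0,-160,0],[0,0,-160,0]])

```text
clock: 6.1
eef_pos: [0.4445, -0.2625, 0.1962]
ee_rot: [-0.001, 0.997, 0.071, -0.001]
force: [0.4, -0.1, 0.1]
finger_gap: 0.0134
```

Run:
```python
from h import *
s=read_state(); e=s["eef_pos"]; q=s["ee_rot"]; h=2*np.arctan2(q[2],q[1]); print(s["clock"],e,np.degrees(h),s["finger_gap"],s["force"])
T=np.array([.549,.045])-e[:2]; print("dx,dy",T@[np.cos(h),np.sin(h)]*1000,T@[np.sin(h),-np.cos(h)]*1000)
```

```text
6.1 [ 0.44448115 -0.26249782  0.19621346] 8.164299267688726 0.013447779237210468 [ 0.43651941 -0.06506815  0.05004122]
dx,dy 147.12797794816328 -289.5383558185142
```

Request:
arm_command(commands=[[25,-40,0,-0.1],[50,-85,0,-0.1],[80,-130,0,-0.1],[110,-175,0,-0.1],[135,-210,0,-0.1],[147,-225,0,-0.1],[147,-230,0,-0.1],[147,-230,0,-0.1],[147,-230,0,-0.1],[147,-230,0,-0.1]])

```text
clock: 7.35
eef_pos: [0.5576, -0.0153, 0.1974]
ee_rot: [0.0, 0.997, 0.079, 0.0]
force: [1.0, -0.1, -0.7]
finger_gap: 0.0134
```

Run:
```python
from bay import *
s=read_state(); e=s["eef_pos"]; q=s["ee_rot"]; h=2*np.arctan2(q[2],q[1]); print(s["clock"],e,np.degrees(h),s["finger_gap"],s["joint_pos"])
c=cam("wrist"); im=imaging.capture("wrist"); save("w2",im)
print("cam",-c[1].T@c[2])
a=np.radians(9.5);u=np.array([-np.sin(a),np.cos(a)]); n=np.array([.549,.045])
for z in (.035,.085): print(proj(np.array([[*(n+u*k),z] for k in (-.045,.045,.056,.14)]),c).round())
```

```text
7.35 [ 0.55763265 -0.01527728  0.19744491] 9.089107940252921 0.013368126099401747 [-1.58372781e-01  3.73117944e-01 -1.25418684e-01  1.07214246e+00
 -1.26466597e-04  1.25378868e+00]
cam [0.54503267 0.06524397 0.34086674]
[[321. 195.]
 [320.  77.]
 [320.  61.]
 [319. -77.]]
[[ 321.  210.]
 [ 320.   70.]
 [ 320.   51.]
 [ 319. -121.]]
```

View pics/w2.png

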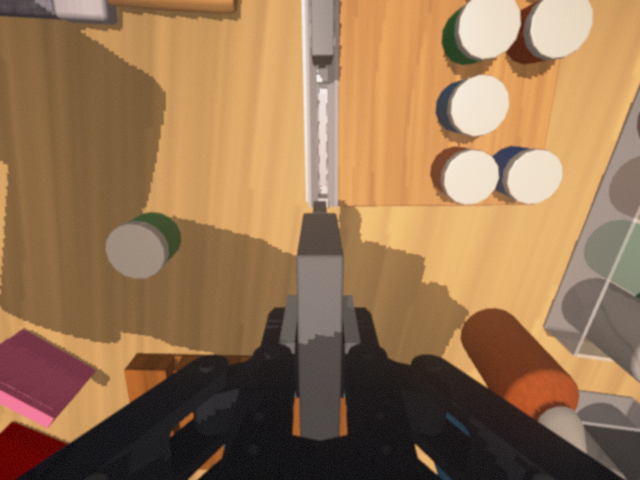

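The wrist view shows the bay channel between (322,75) and (322,195), slot bar bright; neighbour's near end at about (322,55). I enlarge to pick edges.

Run:
```python
from h import *
im=cv2.cvtColor(cv2.imread("pics/w2.png"),cv2.COLOR_BGR2RGB)
B=cv2.resize(im[25:225,270:370],None,fx=3,fy=3,interpolation=cv2.INTER_CUBIC)
C=cv2.resize(im[180:260,285:360],(450,480),interpolation=cv2.INTER_CUBIC); o=np.zeros((600,760,3),np.uint8); o[:600,:300]=B; o[:480,305:755]=C; save("crop2",o)
g=im.mean(2).astype(int)
for r in (90,120,150,180): print(r,g[r,298:348])
print("col322 r40..215",g[40:215,320:325].mean(1).astype(int))
```

```text
90 [170 171 169 171 178 208 231 232 218 203 193 176 159 153 151 152 151 148
 154 163 162 186 227 235 234 236 236 235 224 195 170 167 168 166 165 169
 173 180 185 178 160 159 162 161 163 161 162 158 158 158]
120 [171 172 171 172 175 186 214 230 226 209 198 190 168 153 153 151 152 154
 158 169 182 207 221 223 224 223 223 224 221 196 173 168 170 169 168 170
 172 185 183 180 169 163 164 162 165 163 161 161 161 161]
150 [173 174 172 172 174 181 199 225 229 221 201 192 175 163 154 150 153 156
 151 148 173 205 216 218 218 216 215 203 178 157 163 166 169 169 167 171
 172 180 186 180 169 164 167 168 166 164 165 165 163 164]
180 [175 175 176 176 177 176 182 203 223 222 207 198 186 166 151 151 151 154
 152 153 156 174 199 208 211 210 208 198 181 174 170 167 168 169 168 170
 173 181 184 176 162 158 164 166 165 165 165 165 163 166]
col322 r40..215 [157 156 156 157 158 156 156 158 157 156 158 157 158 152 133 103  78  69
  66  66  66  67  68  67  69  70  71  87 117 138 147 149 148 146 147 153
 157 167 184 190 186 167 135 126 138 145 148 154 184 222 233 235 234 233
 230 227 226 226 226 226 224 223 223 223 224 225 224 225 224 224 225 224
 224 224 223 224 223 224 223 223 222 221 220 220 221 222 222 221 221 221
 221 221 220 220 219 219 220 220 219 218 216 216 216 216 217 217 217 217
 217 217 216 217 217 216 215 215 215 212 212 212 212 211 212 212 212 211
 213 212 212 212 211 212 211 209 209 207 208 208 207 207 207 208 207 207
 206 203 207 216 216 208 203 206 204 177 141 119 117 134 173 201 186 137
  94  81  81  81  81  80  78  80  79  84  93  88  81]
```

View pics/crop2.png

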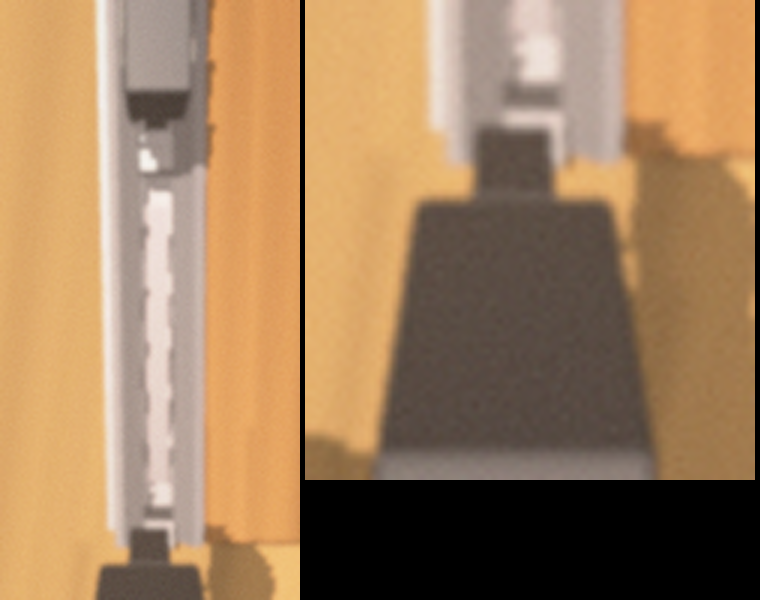

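Run:
```python
from h import *
s=read_state(); e=s["eef_pos"]; c=cam("wrist"); q=s["ee_rot"]; h=2*np.arctan2(q[2],q[1]); X=np.array([np.cos(h),np.sin(h)]); Y=np.array([-np.sin(h),np.cos(h)])
print(s["clock"],np.degrees(h))
def loc(px,z): p=toz(px,z,c)[:2]-e[:2]; return (np.array([p@X,p@Y])*1000).round(1)
dz=e[2]-.0377
for n,z,a in [("hold top",.078,[(297.5,255),(342.8,255)]),("hold low",.028,[(303.3,213.8),(335.8,213.8)]),("tongue",.005,[(313.3,201.3),(326.2,201.3)])]:
    print(n,[loc(p,z+dz) for p in a])
print("holder top near end",loc((320,438),.078+dz))
print("bar ends",loc((323,88.5),.018),loc((323.3,191.5),.018))
for r,l,rr in [(90,319.3,327),(120,318.8,327),(150,318.6,325.5),(180,319,326.3)]: print("bar",r,loc((l,r),.018),loc((rr,r),.018))
for r,l,rr in [(90,302.8,337.5),(120,303.8,337.3),(150,304.5,337),(180,305.3,336.5)]: print("chan outer",r,loc((l,r),.035),loc((rr,r),.035))
for r,l,rr in [(90,308.5,0),(120,309,0),(150,310,0),(180,310.5,0)]: print("lip inner",r,loc((l,r),.035))
print("neigh top",[loc((x,55),.085) for x in (311.7,333.3)], [loc((x,26),.085) for x in (312,334)],"low",loc((322,67.5),.035))
print("chan end",[loc((x,205),.035) for x in (309,337)])
```

```text
7.4 9.09838203286703
hold top [array([-6.1, 41.6]), array([ 7.2, 41.6])]
hold low [array([-6.4, 40.8]), array([ 7.2, 40.8])]
tongue [array([-2.6, 40.8]), array([ 3.6, 40.8])]
holder top near end [  0.5 -27.5]
bar ends [ 3.2 98.8] [ 3.8 15.6]
bar 90 [ 0.3 97.7] [ 6.4 97.7]
bar 120 [-0.1 74.8] [ 6.6 74.8]
bar 150 [-0.3 50.8] [ 5.5 50.8]
bar 180 [ 0.  25.6] [ 6.3 25.6]
chan outer 90 [-12.2  96.8] [14.  96.8]
chan outer 120 [-11.7  75.2] [14.2 75.2]
chan outer 150 [-11.5  52.4] [14.3 52.5]
chan outer 180 [-11.1  28.5] [14.3 28.6]
lip inner 90 [-7.9 96.8]
lip inner 120 [-7.7 75.2]
lip inner 150 [-7.1 52.4]
lip inner 180 [-6.9 28.6]
neigh top [array([ -4.4, 114.4]), array([  8.9, 114.4])] [array([ -4.1, 130.2]), array([  9.1, 130.2])] low [  2.3 112.4]
chan end [array([-8.3,  7.7]), array([15. ,  7.7])]
```

Holder in hand is centred (+0.5, -0.7 mm). The bay is 2.7 mm in x and 58 mm along y from the TCP. I move over it, tongue just above the lip, and check there.

Request:
arm_command(commands=[[1,-15,0,0],[2,-35,0,-0.04],[2.2,-52,10,-0.04],[2.2,-58,40,-0.04],[2.2,-58,70,-0.04],[2.2,-58,95,-0.04],[2.2,-58,112,-0.04],[2.2,-58,119,-0.04],[2.2,-58,119,-0.04],[2.2,-58,119,-0.04]])

```text
clock: 8.65
eef_pos: [0.5512, 0.0435, 0.0789]
ee_rot: [0.0, 0.997, 0.083, 0.001]
force: [-0.5, -0.3, -0.3]
finger_gap: 0.0132
```

Run:
```python
from h import *
s=read_state(); e=s["eef_pos"]; q=s["ee_rot"]; print(s["clock"],e,np.degrees(2*np.arctan2(q[2],q[1])),s["force"],s["ft_torque"],s["finger_gap"])
im=imaging.capture("wrist"); sc=imaging.capture("scene"); sd=imaging.capture("side")
o=np.zeros((600,800,3),np.uint8); o[:600,:440]=cv2.resize(im[100:400,210:430],None,fx=2,fy=2,interpolation=cv2.INTER_CUBIC)
o[:300,440:]=cv2.resize(sc[150:275,285:435],(360,300),interpolation=cv2.INTER_CUBIC); o[300:,440:]=cv2.resize(sd[180:305,245:395],(360,300),interpolation=cv2.INTER_CUBIC); save("w3",o)
```

```text
8.65 [0.55124719 0.04345283 0.07894083] 9.572383847383344 [-0.49914919 -0.30909613 -0.33103302] [-0.00987104  0.03773895 -0.00799341] 0.013236080816174993
```

View pics/w3.png

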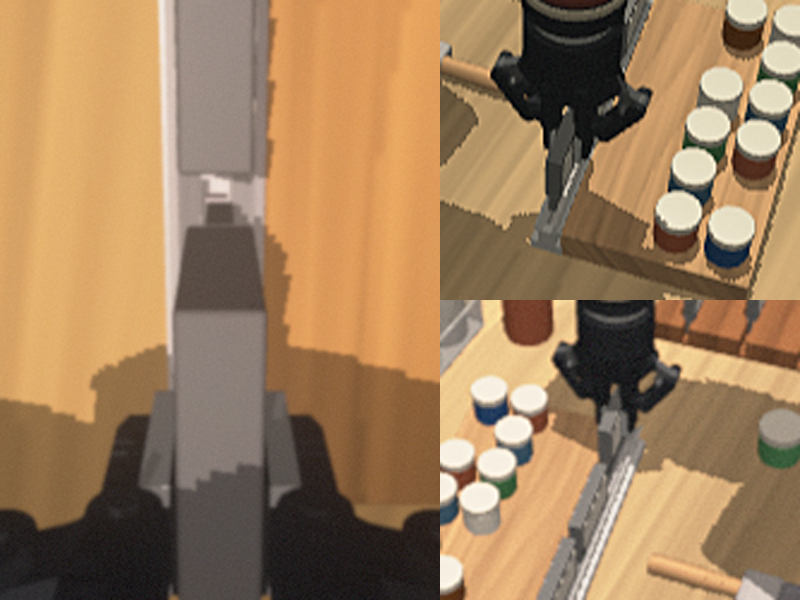

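Run:
```python
from h import *
s=read_state(); e=s["eef_pos"]; c=cam("wrist"); q=s["ee_rot"]; h=2*np.arctan2(q[2],q[1]); X=np.array([np.cos(h),np.sin(h)]); Y=np.array([-np.sin(h),np.cos(h)])
def loc(x,y,z): p=toz((210+x/2,100+y/2),z,c)[:2]-e[:2]; return (np.array([p@X,p@Y])*1000).round(1)
d=e[2]-.0377
print("hold top",loc(175,308,.078+d),loc(265,308,.078+d),"low",loc(188,226,.028+d),loc(254,226,.028+d),"tongue",loc(206,222,.005+d+.005),loc(233,222,.005+d+.005))
print("neigh near",loc(177,172,.085),loc(251,172,.085),"far",loc(179,5,.085),loc(248,5,.085))
```

```text
hold top [-6.2 41.9] [ 7.  41.9] low [-6.1 41.1] [ 7.7 41.1] tongue [-2.6 37.3] [ 3.7 37.3]
neigh near [-7.4 55.5] [ 6.2 55.5] far [-6.5 84.4] [ 5.3 84.4]
```

The tongue sits over the slot; the neighbour suggests about 1 mm less in x. I enter the slot with a small correction.

Request:
arm_command(commands=[[-0.8,0,0,0],[-0.8,0,4,0],[-0.8,0,8,0],[-0.8,0,12,0],[-0.8,0,15,0],[-0.8,0,18,0],[-0.8,0,21,0],[-0.8,0,23,0],[-0.8,0,24,0],[-0.8,0,24,0]])

```text
clock: 10.05
eef_pos: [0.55, 0.0431, 0.0543]
ee_rot: [-0.0, 0.997, 0.083, -0.0]
force: [0.5, 0.5, -0.6]
finger_gap: 0.0134
```

Request:
arm_command(commands=[[0,0,1,0],[0,0,2,0],[0,0,3,0],[0,0,4,0],[0,0,5,0],[0,0,6,0],[0,0,7,0],[0,0,7.5,0],[0,0,7.5,0],[0,0,7.5,0]])

```text
clock: 11.3
eef_pos: [0.5501, 0.0431, 0.047]
ee_rot: [0.0, 0.997, 0.083, 0.0]
force: [-2.3, 0.3, 6.9]
finger_gap: 0.0131
```

Spring force is 6.9 N, matching about 2 mm left to go.

Request:
arm_command(commands=[[0,0,0.5,0],[0,0,1,0],[0,0,1.5,0],[0,0,2,0],[0,0,2.3,0],[0,0,2.6,0],[0,0,2.8,0],[0,0,2.8,0],[0,0,2.8,0],[0,0,2.8,0]])

```text
clock: 12.55
eef_pos: [0.5501, 0.0431, 0.0446]
ee_rot: [0.0, 0.997, 0.083, 0.0]
force: [-3.1, -0.8, 11.3]
finger_gap: 0.0133
```

Request:
arm_command(commands=[[0.3,0,0.3,0],[0.3,0,0.6,0],[0.3,0,0.9,0],[0.3,0,1,0],[0.3,0,1,0],[0.3,0,1,0],[0.3,0,1,0],[0.3,0,1,0],[0.3,0,1,0],[0.3,0,1,0]])

```text
clock: 13.8
eef_pos: [0.5502, 0.0431, 0.0445]
ee_rot: [0.0, 0.997, 0.083, 0.0]
force: [-7.6, -0.3, 24.2]
finger_gap: 0.0135
```

Run:
```python
from h import *
s=read_state(); print(s["clock"],s["eef_pos"],s["force"],s["ft_torque"],s["finger_gap"])
im=imaging.capture("wrist"); sc=imaging.capture("scene"); sd=imaging.capture("side"); print(read_state()["force"])
o=np.zeros((600,800,3),np.uint8); o[:600,:440]=cv2.resize(im[100:400,210:430],None,fx=2,fy=2,interpolation=cv2.INTER_CUBIC)
o[:300,440:]=cv2.resize(sc[150:275,285:435],(360,300),interpolation=cv2.INTER_CUBIC); o[300:,440:]=cv2.resize(sd[180:305,245:395],(360,300),interpolation=cv2.INTER_CUBIC); save("w4",o)
```

```text
13.8 [0.55019125 0.04310457 0.04451974] [-7.62874472 -0.29540353 24.20528205] [-0.04685043  2.00328041  0.01363137] 0.013454015292768762
[-7.40790499 -0.11371926 23.37656897]
```

View pics/w4.png

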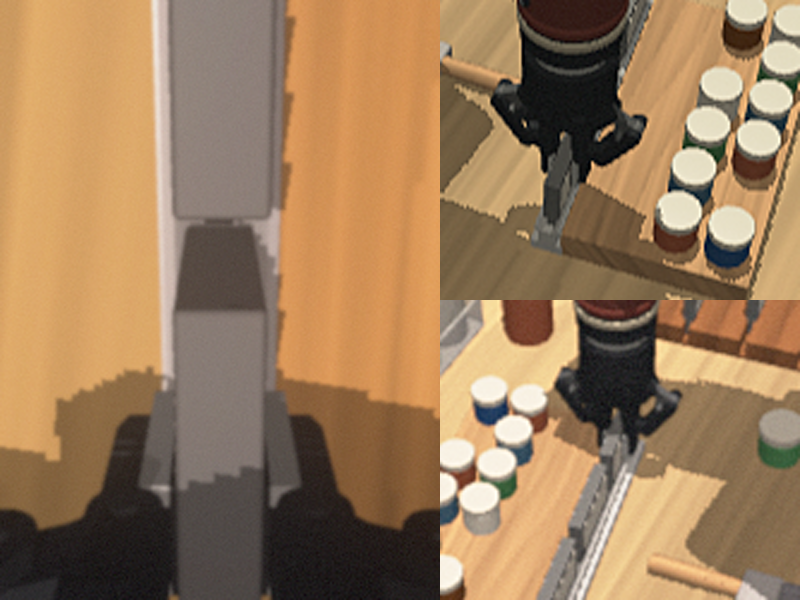

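Hard stop: 1 mm more command gave 0.1 mm travel, force 24 N, z at the predicted home. I ease off the side load and excess push a bit.

Request:
arm_command(commands=[[-0.2,0,-0.1,0],[-0.4,0,-0.2,0],[-0.6,0,-0.3,0],[-0.6,0,-0.3,0],[-0.6,0,-0.3,0],[-0.6,0,-0.3,0],[-0.6,0,-0.3,0],[-0.6,0,-0.3,0],[-0.6,0,-0.3,0],[-0.6,0,-0.3,0]])

```text
clock: 15.2
eef_pos: [0.5501, 0.0431, 0.0446]
ee_rot: [0.0, 0.997, 0.083, 0.001]
force: [-4.4, 0.6, 19.1]
finger_gap: 0.0139
```

```bash
python3 -c "
from h import *
s=read_state(); print(s['force'],s['eef_pos']); print(manip.close_job())"
```

```text
[-4.42714087  0.64450807 19.09124574] [0.55012323 0.04310061 0.04456174]
the job is handed in; nothing more can be done
None
```

I picked the 84 mm holder (measured 83.9 mm by the wrist camera), pushed its tongue into the empty near-end bay against the spring, and handed the job in still gripping and pressing it.

**Home check:** The holder met a hard stop at TCP z = 44.6 mm, where I had predicted 44.7 mm. There, 1 mm more of commanded travel moved it only 0.1 mm. The push at hand-in was 19 N, above the 8.5 N that presses the bar flush; it peaked at about 24 N before I eased off. The job took about 15 s.

**Disagreements:**
- **Bay position across the slot:** estimates differed by about 1 mm between the steel bar and the neighbouring holders. The tongue went in without a jam.
- **Side force:** a small sideways push of about 4 N was left at hand-in.
- **Bar length:** the bar measured 83 mm in the image against the stated 74 mm. I used only its centre, which matched the other cues.

**Surroundings:** The last close views around the shelf showed nothing disturbed there. I did not look at the stand, with the other two holders in it, or at the whole bench again after the pick.

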